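# Load the dose carousel and hold its index plunger out

## Robot

A 6-joint arm with a two-finger parallel gripper is mounted at the origin on a cart in front of the work surface, level with it; the furniture and walls round the work are solid. World frame = base frame: x ahead of the robot, y to its left, z up, the work surface at z = 0. Lengths are in m, angles in rad, forces in N, time in s.
With the tool pointing down it reaches from about 0.375 to 0.9 m from the base axis. Payload 3.1 kg.
Tool frame: the origin (TCP) lies at the very end of the fingers, on their centre line; the grasp point (between the pads) lies 19 mm behind it (grip_depth is the distance from the TCP to the grasp point, in m); z points along the fingers, y is the line along which they close (so a half turn about z gives the same grasp; the last joint's range is limited). The gripper opens to 85 mm and grips with 20 to 120 N. Pads are 22 mm wide; open, the fingers measure 114 mm over their backs; the gripper's body (76 mm by 85 mm) begins 54 mm behind the grasp point. The pads swing forward as they close: fully open they stand 13 mm farther back than shut.
Start: joints at [-1.494, 0.527, 1.433, -0, 1.181, -0.178], TCP at [0.158, -0.605, 0.231] pointing down, gripper open.
Joint ranges: [-3.08, 3.08], [-0.75, 2.2], [0.22, 2.44], [-1.43, 4.57], [0, 2.65], [-2.85, 2.85]. Speed limits (rad/s): [2.79, 2.79, 3.14, 3.14, 3.14, 3.14].

## Interface

Orientations are given as a unit quaternion [x, y, z, w].
In Python, from station import * gives the robot as it stands.
- The arm moves only by the tool apply_moves, never from a script. Its argument "plan" is a list of rows, each a list of 7 numbers: the shift along the tool's x, y, z in m, then the turn, a rotation vector about the tool's x, y, z in rad, then the gripper command: -1 is fully open, 1 is shut, values between are in proportion. In form: [[dx, dy, dz, wx, wy, wz, jaw], ...]. A call has 1 to 8 rows; each row shifts and turns the commanded pose from where the row before left it, along the tool's axes as they then stand; what a row does not reach is not made up. A row lasts 1/8 s, in which the tool goes at most 62.5 mm and 10.7 degrees, less where a joint would pass 70% of its speed; a pose out of reach is approached as far as the arm can. A call is refused whole if a number of a shift passes 0.0625 or a number of a turn 0.188, either way. A call with a gripper value outside its range is refused whole. The fingers move at their own pace and stop on an object; "force" is the grip in N (left out, the last holds). Time passes only in rows, so rows that do not move let the fingers close. It gives the time, the measured TCP pose, the force, the opening and the grip force at its end, in the units of the state.
- sense(): the state, without advancing time (a new reading comes with each control period).
- snapshot(name): name is "side" or "top"; returns the picture (480x640x3 uint8, red, green, blue); there is no depth.
- calibration(name): a dict with "camera_matrix" (3x3 intrinsics, pixels), "R" (3x3) and "t" (3): a world point X has camera coordinates R X + t. Camera axes: x right, y down, z forward; pixel columns grow to the right and rows downward; lengths in m; the calibration is good to about 2 mm. A picture is of the moment at which its call begins. calibration takes no time and is no camera call.
- sign_off(): hands the job in; it is judged then, once.
The state is a dict: "t": time; "q": joint angles; "qd": joint speeds; "tau": joint torques, N m; "tcp_pos": TCP position; "tool_rot": TCP orientation; "force": force on the tool from outside, world axes, zero at the start; "ft_torque": the same for the moment, N m; "finger_gap": opening from 0.0 (shut) to 1.0 (fully open); "gripper_force": force on a finger pad.
Only numpy, scipy, OpenCV 4.12 (cv2) and the standard library are available. Lean on these libraries where they do the work, as an engineer would, in place of code of your own. Each camera call takes 0.05 s, during which the arm holds its last target. There are 200 camera calls.

## Task

Load the dose carousel: lay the round compartment tray, open side up, centred on the turntable plate, then lay the flat cover disc centred on top of the tray. Then grip the knob of the stand's sprung index plunger, pull it straight out as far as it goes so that its pin is clear of the hole in the plate's rim, and finish while still holding it there, so that a colleague can turn the plate. Leave the tape roll, the tablet bottle and the pill organiser where they stand.

Things in the scene. Friction and masses are not known exactly. Their poses are not given: they have to be found in the camera images.
- plate_top (a point): Centre of the top of the turntable plate: bare brushed-metal disc 104 mm across, 22 mm thick, top 52 mm above the bench, dark holes round its rim, on a grey stand fixed to the bench (base 145 x 110 x 12 mm). It does not turn here. z is up; -x points from the centre to the plunger. A grey bracket, 34 mm wide, stands just outside the rim on that side, its top level with the plate's.
- plunger_knob (a point): Centre of the pull knob: black ribbed cylinder, 24 mm in diameter, 26 mm long, lying level 41 mm above the bench, 117 mm from the plate's centre when in. Its x axis lies along the plunger and points at the plate: it is pulled out level along -x; z is up. A thin steel stem joins it to the bracket's barrel, which ends 15 mm from the knob; the bench is clear below and beside the knob.
- plunger (a joint): How far the plunger is pulled out, in m: 0 = sprung in, its pin 8 mm deep in the hole in the plate's rim; 0.016 = fully out against its stop. The spring pulls it back in: about 4 N at the start of the stroke, 12 N at the end.
- tray_center (a point): Centre (half-way up) of the loose round compartment tray: white plastic, 58 mm across, 16 mm high, open at the top with six thin spokes that make six compartments, flat below; about 50 g. z points up out of its open side.
- cover_center (a point): Centre (half-way up) of the loose cover disc: a plain flat white plastic disc, 62 mm across, 14 mm thick, with a thin grey ring printed on top; about 45 g. z points up.
- tape_center (a point): Centre of a loose roll of tape lying flat, 53 mm across, 18 mm high, with a hole in the middle. Bystander, to be left alone.
- bottle_center (a point): Centre (half-way up) of a loose standing tablet bottle, 38 mm across, 68 mm high. Bystander, to be left alone.
- organiser_center (a point): Centre of a loose four-compartment pill organiser with shut lids, 132 x 47 mm, 29 mm high. Bystander, to be left alone.

How it is judged:
On the way, in this order (a step that is already met when the one before it is completed fails the run):
1. the tray lies flat and centred on the plate, let go (horizontal distance between tray_center and plate_top below 0.01 m and z of tray_center in the frame of plate_top between 0.004 and 0.012 m and angle between tray_center's own z axis and vertical below 0.12 rad and contact force between the fingers and tray below 0.3 N), for 0.2 s.
2. the cover lies flat and centred on the tray, let go (all of step 1 and horizontal distance between cover_center and tray_center below 0.01 m and z of cover_center in the frame of plate_top between 0.019 and 0.027 m and angle between cover_center's own z axis and vertical below 0.12 rad and contact force between the fingers and cover below 0.3 N), for 0.2 s.
3. the plunger is pulled out and held by the fingers (value of joint plunger above 0.013 m and contact force between the fingers and plunger above 2 N), for 0.3 s.
At the end, for the whole second after the job is handed in: The tray lies flat, open side up, on the turntable plate, its centre within 10 mm of the plate's; the cover lies flat on the tray, its centre within 10 mm of the tray's; neither is touched by the fingers. The fingers still hold the plunger pulled out at least 13 of its 16 mm (all of step 2 and all of step 3); the arm keeps its last pose, push and grip.
It fails at once if the tape roll is moved more than 30 mm (distance of tape_center from where it was at the start of the episode above 0.03 m).
It fails at once if the tablet bottle is moved more than 30 mm (distance of bottle_center from where it was at the start of the episode above 0.03 m).
It fails at once if the pill organiser is moved more than 30 mm (distance of organiser_center from where it was at the start of the episode above 0.03 m).
It also fails if it takes over 64 s, if anything falls off the work surface, if the arm or the gripper's body presses on something with over 40 N, if the wrist force passes 120 N, or if a joint passes its speed limit or range.

## Working session

There is one attempt and no reset: what is moved stays moved. The work goes in short steps, Python scripts to look and compute and a tool call to move; the robot and the scene stay as the last step left them, time stands still between calls to the robot, and variables do not carry over. Pictures are saved under pics/ and viewed, at most 10 in all, crops included, and the job is handed in when it is done.

Besides the shell and the picture viewer there is one more tool, called by a JSON object that holds its "fn" and its "kwargs", one argument or row to a line. apply_moves: Moves the arm, as the interface text tells. Its arguments: {"type":"object","properties":{"plan":{"type":"array"},"force":{"type":"number"}},"required":["plan"]}

```bash
mkdir -p pics
python3 - <<'E'
from station import *
import cv2,numpy as np
for n in("top","side"):
    im=snapshot(n); cv2.imwrite(f"pics/{n}0.png",im[:,:,::-1]); c=calibration(n)
    print(n,np.round(c["camera_matrix"],1).tolist(),np.round(c["R"],3).tolist(),np.round(c["t"],3).tolist())
s=sense();print({k:(np.round(v,3).tolist()) for k,v in s.items()})
E
```

```text
top [[487.4, 0.0, 324.7], [0.0, 487.4, 233.4], [0.0, 0.0, 1.0]] [[-0.018, -1.0, -0.0], [-0.991, 0.017, -0.13], [0.13, -0.002, -0.992]] [-0.014, 0.587, 0.924]
side [[582.1, 0.0, 312.3], [0.0, 582.1, 237.8], [0.0, 0.0, 1.0]] [[0.984, -0.175, -0.015], [-0.092, -0.441, -0.893], [0.15, 0.88, -0.45]] [-0.56, 0.093, 1.251]
{'t': 0.1, 'q': [-1.494, 0.528, 1.434, 0.0, 1.181, -0.178], 'qd': [0.001, -0.003, -0.004, 0.0, 0.002, -0.001], 'tau': [-0.001, -44.331, -17.859, -0.0, 0.004, 0.0], 'tcp_pos': [0.158, -0.604, 0.23], 'tool_rot': [0.992, 0.128, 0.0, -0.001], 'force': [0.069, -0.012, 0.207], 'ft_torque': [-0.034, 0.006, -0.005], 'gripper_force': 0.0, 'finger_gap': 1.002}
```

View pics/top0.png

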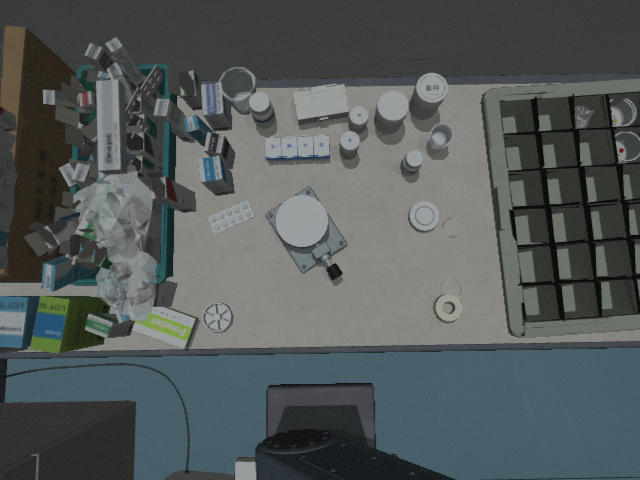

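View pics/side0.png

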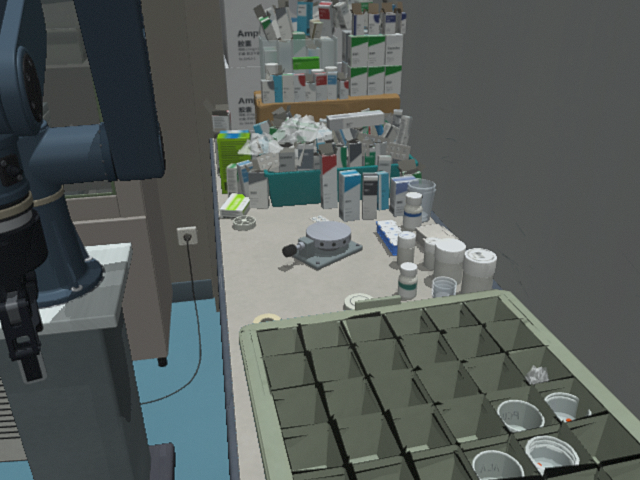

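```bash
cat > h.py <<'E'
from station import *
import cv2,numpy as np
from scipy.spatial.transform import Rotation as Ro
def ray(n,u,v,z):
    c=calibration(n);K,R,t=(np.array(c[k]) for k in("camera_matrix","R","t"))
    d=R.T@np.linalg.solve(K,[u,v,1]);o=-R.T@t
    return o+d*(z-o[2])/d[2]
def proj(n,X):
    c=calibration(n);p=np.array(c["camera_matrix"])@(np.array(c["R"])@X+np.array(c["t"]));return p[:2]/p[2]
def blob(im,n,u,v,z,r,mask):
    """largest mask contour in a box round (u,v), its outline cast onto z, min enclosing circle / rect"""
    m=np.zeros(im.shape[:2],np.uint8);m[v-r:v+r,u-r:u+r]=255
    m&=mask.astype(np.uint8)*255
    k=max(cv2.findContours(m,cv2.RETR_EXTERNAL,cv2.CHAIN_APPROX_NONE)[0],key=cv2.contourArea)
    P=np.float32([ray(n,*q[0],z)[:2] for q in cv2.convexHull(k)])
    (c,rad),e=cv2.minEnclosingCircle(P),cv2.minAreaRect(P)
    return np.round(c,4),round(rad,4),np.round(e[0],4),np.round(e[1],4),round(e[2],1)
E
python3 - <<'E'
from h import *
im=snapshot("top");g=im.max(2).astype(int);hsv=cv2.cvtColor(im,cv2.COLOR_RGB2HSV)
for nm,u,v,z,r in(("tray",218,318,.016,22),("cover",424,216,.014,22),("plate",302,220,.052,36),("knob",334,271,.041,14)):
    print(nm,im[v,u],im[v-r,u-r])
    for th in((60,70,80) if nm=="knob" else (175,190,205)):
        try: print(th,*blob(im,"top",u,v,z,r,(g<th) if nm=="knob" else g>th))
        except Exception as e: print(th,e)
a=np.hstack([cv2.resize(im[v-45:v+45,u-45:u+45],(390,390),interpolation=cv2.INTER_CUBIC) for u,v in((218,318),(320,240))])
cv2.imwrite("pics/c1.png",a[:,:,::-1])
E
```

```text
tray [156 159 160] [134 134 130]
175 max() iterable argument is empty
190 max() iterable argument is empty
205 max() iterable argument is empty
cover [151 154 157] [135 135 130]
175 max() iterable argument is empty
190 max() iterable argument is empty
205 max() iterable argument is empty
plate [157 159 161] [134 134 128]
175 max() iterable argument is empty
190 max() iterable argument is empty
205 max() iterable argument is empty
knob [39 42 43] [57 62 65]
60 [ 0.5126 -0.0397] 0.0159 [ 0.5117 -0.0399] [0.0264 0.0238] 32.5
70 [ 0.5124 -0.0393] 0.0162 [ 0.5128 -0.0401] [0.0287 0.0253] 25.6
80 [ 0.5116 -0.0397] 0.0169 [ 0.5128 -0.0401] [0.0287 0.0253] 25.6
```

View pics/c1.png

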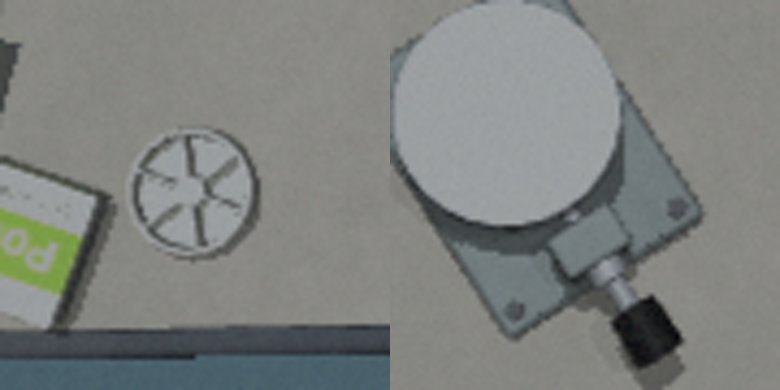

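The crop shows the tray's rim circle centred near (217.8, 317.3), about 25 px right of the box. The plate is centred near (301.5, 221), with the bracket, barrel and black knob running down and to the right to about (334, 271).

Run:
```python
from h import *
im=snapshot("top");b=im[:,:,2].astype(int);d=b-im[:,:,0]
for nm,u,v,z,r in(("tray",218,318,.016,19),("cover",424,216,.014,20),("plate",302,220,.052,30)):
    for th in(138,143,148): print(nm,th,*blob(im,"top",u,v,z,r,(b>th)&(d>0)))
    
p=np.array([.6167,.018])
im=snapshot("side");b=im[:,:,2].astype(int);d=b-im[:,:,0]
for nm,u,v,z,r in(("plate",328,231,.052,26),("tray",244,223,.016,13)):
    for th in(130,140): print("side",nm,th,*blob(im,"side",u,v,z,r,(b>th)&(d>=0)))
g=im.max(2);print("side knob",*blob(im,"side",289,251,.041,10,g<70))
```

```text
tray 138 [0.428  0.1937] 0.0282 [0.4267 0.1906] [0.049  0.0553] 63.2
tray 143 [0.4273 0.1895] 0.0263 [0.4272 0.1898] [0.0479 0.0493] 44.6
tray 148 [0.4253 0.1928] 0.0247 [0.4247 0.2006] [0.048  0.0261] 4.7
cover 138 [ 0.6237 -0.2269] 0.0302 [ 0.6236 -0.2265] [0.057  0.0598] 87.7
cover 143 [ 0.6242 -0.2267] 0.03 [ 0.6245 -0.2266] [0.057 0.058] 87.7
cover 148 [ 0.624  -0.2269] 0.0299 [ 0.6245 -0.2265] [0.057 0.058] 87.7
plate 138 [0.612  0.0215] 0.0512 [0.6118 0.0211] [0.0997 0.1008] 89.0
plate 143 [0.6119 0.0216] 0.0512 [0.6119 0.0211] [0.1004 0.0997] 44.1
plate 148 [0.6118 0.0212] 0.051 [0.6119 0.0211] [0.1004 0.0997] 44.1
side plate 130 [0.6066 0.0367] 0.0687 [0.6037 0.0276] [0.1039 0.1242] 41.1
side plate 140 [0.6075 0.037 ] 0.0684 [0.6038 0.0284] [0.1027 0.1231] 41.1
side tray 130 [0.4173 0.2545] 0.0056 [0.4181 0.2544] [0.0064 0.0106] 78.0
side tray 140 [0.4173 0.2545] 0.0056 [0.4179 0.2558] [0.0067 0.0102] 63.1
side knob [ 0.5107 -0.0407] 0.0267 [ 0.5117 -0.0408] [0.0513 0.0285] 82.5
```

{"fn": "apply_moves", "kwargs": {
  "plan": [
    [0.0494,-0.02,0,0,0,0,-1],
    [0.0494,-0.02,0,0,0,0,-1],
    [0.0494,-0.02,0,0,0,0,-1],
    [0.0494,-0.02,0,0,0,0,-1],
    [0.0494,-0.02,0,0,0,0,-1],
    [0.0494,-0.02,0,0,0,0,-1],
    [0.0494,-0.02,0,0,0,0,-1],
    [0.0494,-0.02,0,0,0,0,-1]
  ],
  "force": 40
}}

```text
t: 1.25
tcp_pos: [0.5013, -0.3487, 0.2313]
tool_rot: [0.992, 0.128, 0.0, 0.0]
force: [1.4, -0.2, -0.0]
finger_gap: 1.001
gripper_force: 0.0
```

{"fn": "apply_moves", "kwargs": {
  "plan": [
    [0.0087,-0.06,0,0,0,0,-1],
    [0.0087,-0.06,0,0,0,0,-1],
    [0.0087,-0.06,0,0,0,0,-1],
    [0.0087,-0.06,0,0,0,0,-1],
    [0.0087,-0.06,0,0,0,0,-1],
    [0.0087,-0.06,0,0,0,0,-1],
    [0.0087,-0.06,0,0,0,0,-1],
    [0.0087,-0.06,0,0,0,0,-1]
  ]
}}

```text
t: 2.25
tcp_pos: [0.4457, 0.134, 0.2316]
tool_rot: [0.992, 0.127, 0.001, 0.0]
force: [0.6, -0.9, 0.9]
finger_gap: 1.0
gripper_force: 0.0
```

{"fn": "apply_moves", "kwargs": {
  "plan": [
    [0,0,0,0,0,-0.185,-1],
    [0,0,0,0,0,-0.185,-1],
    [0,0,0,0,0,-0.185,-1],
    [0,0,0,0,0,-0.185,-1],
    [0,0,0,0,0,-0.185,-1],
    [0,0,0,0,0,-0.185,-1],
    [0,0,0,0,0,-0.185,-1]
  ]
}}

```text
t: 3.12
tcp_pos: [0.4459, 0.1322, 0.2313]
tool_rot: [0.712, 0.702, 0.0, 0.0]
force: [-0.2, 0.7, -0.6]
finger_gap: 0.994
gripper_force: 0.0
```

```bash
cat >> h.py <<'E'
def delta(x,y,z=None,yaw=None):
    s=sense();p=np.array(s["tcp_pos"]);R=Ro.from_quat(s["tool_rot"]).as_matrix()
    d=np.array([x,y,p[2] if z is None else z])-p
    a=np.degrees(np.arctan2(R[1,1],R[0,1]))
    print("t",round(float(s["t"]),2),"p",np.round(p,4),"d_tool",np.round(R.T@d,4),"y-axis deg",round(a,2),"zaxis",np.round(R[:,2],4),
      "gap",np.round(s["finger_gap"],3),"gf",np.round(s["gripper_force"],1),"F",np.round(s["force"],1),"q6",np.round(s["q"],2))
    if yaw is not None: print("wz",-np.radians((yaw-a+90)%180-90))
E
python3 - <<'E'
from h import *
print(ray("top",217.8,317.3,.016))
delta(.428,.1925,.1)
E
```

```text
[0.42656042 0.19020699 0.016     ]
t 3.12 p [0.4459 0.1322 0.2313] d_tool [ 0.0601 -0.0187  0.1313] y-axis deg -0.8 zaxis [ 1.e-04  0.e+00 -1.e+00] gap 0.994 gf 0.0 F [-0.2  0.7 -0.6] q6 [0.05 0.31 1.82 0.   1.01 0.06]
```

{"fn": "apply_moves", "kwargs": {
  "plan": [
    [0.0294,-0.0098,0,0,0,0,-1],
    [0.0294,-0.0098,0,0,0,0,-1],
    [0,0,0.05,0,0,0,-1],
    [0,0,0.05,0,0,0,-1],
    [0,0,0.05,0,0,0,-1],
    [0,0,0,0,0,0,-1]
  ]
}}

```text
t: 3.88
tcp_pos: [0.4247, 0.1908, 0.0783]
tool_rot: [0.714, 0.7, -0.004, -0.003]
force: [-0.3, -0.8, -0.2]
finger_gap: 1.0
gripper_force: 0.0
```

Run:
```python
from h import *
delta(.427,.191,.001)
a=snapshot("top")[270:360,165:275];b=snapshot("side")[180:270,195:305]
cv2.imwrite("pics/d1.png",np.hstack([cv2.resize(i,(400,330),interpolation=cv2.INTER_CUBIC) for i in(a,b)])[:,:,::-1])
```

```text
t 3.88 p [0.4247 0.1908 0.0783] d_tool [0.0004 0.003  0.0773] y-axis deg -1.15 zaxis [-0.0092 -0.0017 -1.    ] gap 1.0 gf 0.0 F [-0.3 -0.8 -0.2] q6 [ 0.18  0.59  1.95 -0.    0.61  0.2 ]
```

View pics/d1.png

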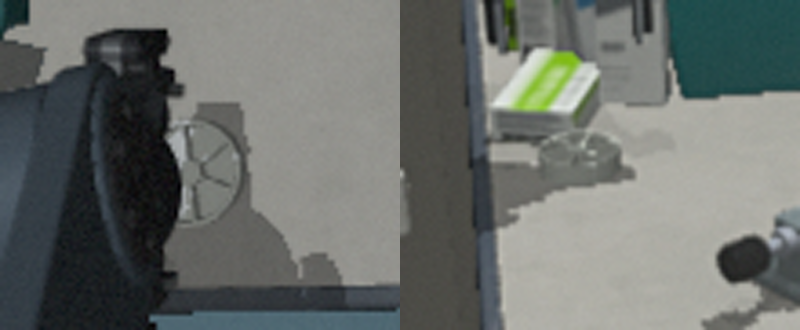

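Run:
```python
from h import *
p=np.array(sense()["tcp_pos"]);print(proj("side",p),proj("top",p),proj("side",np.array([.427,.191,.016])),proj("top",np.array([.427,.191,.016])), proj("side",np.array([.512,-.04,.041])))
cv2.imwrite("pics/d2.png",np.hstack([cv2.resize(snapshot(i),(400,300)) for i in("top","side")])[:,:,::-1])
```

```text
[242.49974084 196.06096592] [209.38109808 318.01068699] [243.92269654 220.1933756 ] [217.40092364 317.08157329] [289.61927945 250.19890346]
```

View pics/d2.png

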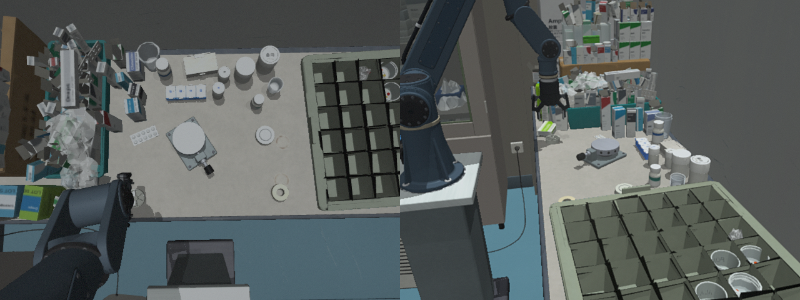

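{"fn": "apply_moves", "kwargs": {
  "plan": [
    [0,0.002,0.04,0,0,0,-1],
    [0,0,0.025,0,0,0,-1],
    [0,0,0.01,0,0,0,-1],
    [0,0,0,0,0,0,-1],
    [0,0,0,0,0,0,-1]
  ]
}}

```text
t: 4.7
tcp_pos: [0.4304, 0.1915, 0.0076]
tool_rot: [0.714, 0.7, 0.001, 0.001]
force: [-0.3, -0.3, -0.5]
finger_gap: 1.003
gripper_force: 0.0
```

```bash
python3 -c "
from h import *
delta(.427,.191,.001,0)"
```

```text
t 4.7 p [0.4304 0.1915 0.0076] d_tool [-0.0006 -0.0034  0.0066] y-axis deg -1.14 zaxis [ 2.5e-03  5.0e-04 -1.0e+00] gap 1.003 gf 0.0 F [-0.3 -0.3 -0.5] q6 [0.18 0.74 1.97 0.   0.43 0.2 ]
wz -0.019919884540468086
```

{"fn": "apply_moves", "kwargs": {
  "plan": [
    [0,-0.002,0.0055,0,0,0,-1],
    [0,0,0,0,0,0,1],
    [0,0,0,0,0,0,1],
    [0,0,0,0,0,0,1],
    [0,0,0,0,0,0,1],
    [0,0,0,0,0,0,1],
    [0,0,0,0,0,0,1]
  ],
  "force": 30
}}

```text
t: 5.58
tcp_pos: [0.4273, 0.1913, 0.0014]
tool_rot: [0.714, 0.7, 0.0, -0.0]
force: [-0.1, -1.1, 5.0]
finger_gap: 0.667
gripper_force: 30.8
```

{"fn": "apply_moves", "kwargs": {
  "plan": [
    [0,0,-0.03,0,0,0,1],
    [0,0,-0.06,0,0,0,1],
    [0,0,-0.04,0,0,0,1],
    [-0.0425,0.046,0,0,0,0,1],
    [-0.0425,0.046,0,0,0,0,1],
    [-0.0425,0.046,0,0,0,0,1],
    [-0.0425,0.046,0,0,0,0,1],
    [0,0,0,0,0,0,1]
  ]
}}

```text
t: 6.58
tcp_pos: [0.6119, 0.0139, 0.1309]
tool_rot: [0.716, 0.698, 0.001, 0.002]
force: [-0.3, 0.5, -0.6]
finger_gap: 0.668
gripper_force: 32.6
```

Run:
```python
from h import *
delta(.612,.0212,.0545,0)
a=snapshot("top")[150:290,230:370];b=snapshot("side")[140:280,260:400]
cv2.imwrite("pics/d3.png",np.hstack([cv2.resize(i,(400,400),interpolation=cv2.INTER_CUBIC) for i in(a,b)])[:,:,::-1])
```

```text
t 6.58 p [0.6119 0.0139 0.1309] d_tool [ 0.0074 -0.0005  0.0764] y-axis deg -1.42 zaxis [ 0.0052 -0.0015 -1.    ] gap 0.668 gf 32.6 F [-0.3  0.5 -0.6] q6 [-0.16  0.63  1.56 -0.    0.94 -0.13]
wz -0.02474965992482649
```

View pics/d3.png

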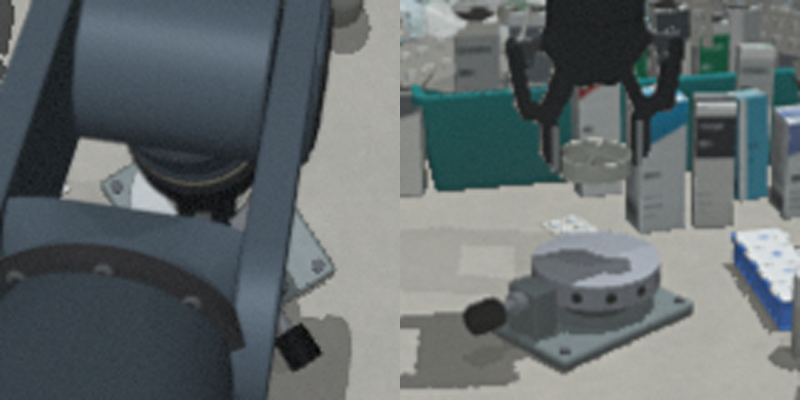

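{"fn": "apply_moves", "kwargs": {
  "plan": [
    [0.0072,-0.0005,0.04,0,0,0,1],
    [0,0,0.025,0,0,0,1],
    [0,0,0.007,0,0,0,1],
    [0,0,0,0,0,0,1],
    [0,0,0,0,0,0,1]
  ]
}}

```text
t: 7.3
tcp_pos: [0.6079, 0.0255, 0.06]
tool_rot: [0.714, 0.7, 0.001, 0.001]
force: [-0.3, -0.2, -1.0]
finger_gap: 0.669
gripper_force: 32.6
```

```bash
python3 -c "
from h import *
delta(.612,.0212,.0535,0)"
```

```text
t 7.3 p [0.6079 0.0255 0.06  ] d_tool [-0.0042  0.0041  0.0065] y-axis deg -1.12 zaxis [ 1.9e-03 -3.0e-04 -1.0e+00] gap 0.669 gf 32.6 F [-0.3 -0.2 -1. ] q6 [-0.14  0.74  1.6   0.    0.8  -0.12]
wz -0.019490768845759513
```

{"fn": "apply_moves", "kwargs": {
  "plan": [
    [-0.0042,0.004,0,0,0,0,1],
    [0,0,0.003,0,0,0,1],
    [0,0,0.003,0,0,0,1],
    [0,0,0,0,0,0,1],
    [0,0,0,0,0,0,1]
  ]
}}

```text
t: 7.92
tcp_pos: [0.6115, 0.0207, 0.0534]
tool_rot: [0.714, 0.7, 0.0, 0.0]
force: [-1.5, -1.4, 5.6]
finger_gap: 0.663
gripper_force: 33.1
```

```bash
python3 -c "
from h import *
delta(.612,.0212,.0535,0)"
```

```text
t 7.92 p [0.6115 0.0207 0.0534] d_tool [ 0.0005  0.0005 -0.0001] y-axis deg -1.15 zaxis [ 7.e-04 -4.e-04 -1.e+00] gap 0.663 gf 33.1 F [-1.5 -1.4  5.6] q6 [-0.15  0.75  1.59 -0.    0.8  -0.13]
wz -0.02005742155396553
```

Resting on the plate (about 6 N). Release by opening partway, then fully, and retreat up.

{"fn": "apply_moves", "kwargs": {
  "plan": [
    [0,0,0,0,0,0,-0.6],
    [0,0,0,0,0,0,-1],
    [0,0,0,0,0,0,-1],
    [0,0,0,0,0,0,-1],
    [0,0,-0.03,0,0,0,-1],
    [0,0,-0.06,0,0,0,-1],
    [0,0,-0.06,0,0,0,-1]
  ]
}}

```text
t: 8.8
tcp_pos: [0.6108, 0.021, 0.2038]
tool_rot: [0.714, 0.7, -0.0, -0.001]
force: [0.8, -0.6, 0.3]
finger_gap: 1.003
gripper_force: 0.0
```

{"fn": "apply_moves", "kwargs": {
  "plan": [
    [-0.062,0,0,0,0,0,-1],
    [-0.062,0.001,0,0,0,0,-1],
    [-0.062,0.001,0,0,0,0,-1],
    [-0.061,0.001,0,0,0,0,-1],
    [0,0,0,0,0,0,-1],
    [0,0,0,0,0,0,-1]
  ]
}}

```text
t: 9.55
tcp_pos: [0.6088, -0.2258, 0.2024]
tool_rot: [0.714, 0.7, 0.0, -0.001]
force: [0.4, 0.1, -0.1]
finger_gap: 0.998
gripper_force: 0.0
```

Run:
```python
from h import *
delta(.624,-.2267,.0,0)
i=snapshot("top");cv2.imwrite("pics/d4.png",np.hstack([cv2.resize(i[150:290,230:370],(400,400),interpolation=cv2.INTER_CUBIC),cv2.resize(snapshot("side")[140:280,260:400],(400,400))])[:,:,::-1])
b=i[:,:,2].astype(int);d=b-i[:,:,0]
print(*blob(i,"top",302,220,.052,30,(b>138)&(d>0)))
```

```text
t 9.55 p [ 0.6088 -0.2258  0.2024] d_tool [-0.0009  0.0155  0.2024] y-axis deg -1.2 zaxis [-0.001   0.0013 -1.    ] gap 0.998 gf 0.0 F [ 0.4  0.1 -0.1] q6 [-0.53  0.59  1.4   0.    1.16 -0.51]
wz -0.020971522343300575
[0.6038 0.0156] 0.0697 [0.6012 0.0141] [0.1289 0.1025] 32.9
```

View pics/d4.png

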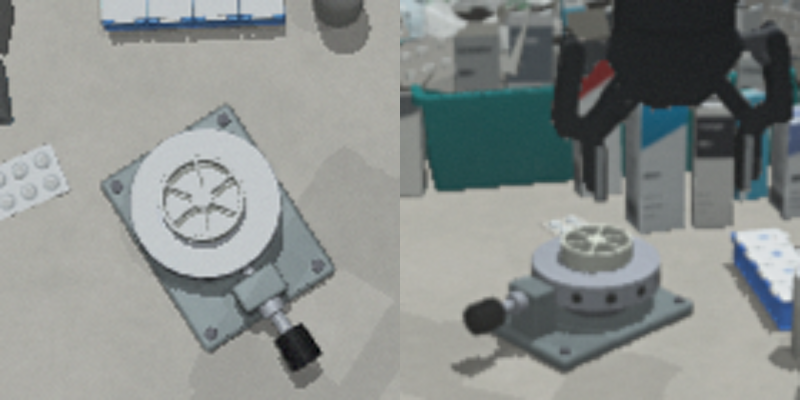

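Top view: the plate spans about 75 px centred near (302.3, 221.1) and the tray rim is centred near (301.2, 220.5). The side view shows the tray flat on the plate. Casting both, then going on to the cover.

```bash
python3 -c "
from h import *
print(ray('top',301.2,220.5,.068),ray('top',302.3,221.05,.052))"
```

```text
[0.60894449 0.02089873 0.068     ] [0.61036279 0.01950105 0.052     ]
```

{"fn": "apply_moves", "kwargs": {
  "plan": [
    [-0.001,0.0155,0.03,0,0,0,-1],
    [0,0,0.05,0,0,0,-1],
    [0,0,0.05,0,0,0,-1],
    [0,0,0.04,0,0,0,-1],
    [0,0,0.02,0,0,0,-1],
    [0,0,0.005,0,0,0,-1],
    [0,0,0,0,0,0,-1],
    [0,0,0,0,0,0,-1]
  ]
}}

```text
t: 10.65
tcp_pos: [0.626, -0.2279, 0.0097]
tool_rot: [0.714, 0.7, 0.0, 0.002]
force: [0.9, 0.4, -0.9]
finger_gap: 1.002
gripper_force: 0.0
```

```bash
python3 -c "
from h import *
delta(.624,-.2267,.002,0)"
```

```text
t 10.65 p [ 0.626  -0.2279  0.0097] d_tool [ 0.0012 -0.0021  0.0077] y-axis deg -1.14 zaxis [ 0.003  -0.0017 -1.    ] gap 1.002 gf 0.0 F [ 0.9  0.4 -0.9] q6 [-0.52  0.86  1.46  0.    0.82 -0.5 ]
wz -0.01985578744364237
```

{"fn": "apply_moves", "kwargs": {
  "plan": [
    [0.001,-0.002,0.0068,0,0,0,-1],
    [0,0,0,0,0,0,1],
    [0,0,0,0,0,0,1],
    [0,0,0,0,0,0,1],
    [0,0,0,0,0,0,1],
    [0,0,0,0,0,0,1],
    [0,0,0,0,0,0,1]
  ],
  "force": 30
}}

```text
t: 11.52
tcp_pos: [0.6228, -0.2264, 0.0015]
tool_rot: [0.714, 0.7, -0.0, 0.0]
force: [-1.2, 0.3, 5.2]
finger_gap: 0.701
gripper_force: 32.8
```

```bash
python3 -c "
from h import *
delta(.6105,.021,.16,0)"
```

```text
t 11.53 p [ 0.6228 -0.2264  0.0015] d_tool [ 0.2471 -0.0172 -0.1585] y-axis deg -1.14 zaxis [-0.e+00 -1.e-04 -1.e+00] gap 0.701 gf 32.8 F [-1.2  0.3  5.2] q6 [-0.52  0.87  1.47 -0.    0.8  -0.5 ]
wz -0.01992446317802923
```

{"fn": "apply_moves", "kwargs": {
  "plan": [
    [0,0,-0.04,0,0,0,1],
    [0,0,-0.06,0,0,0,1],
    [0,0,-0.05,0,0,0,1],
    [0.06,-0.0043,0,0,0,0,1],
    [0.06,-0.0043,0,0,0,0,1],
    [0.06,-0.0043,0,0,0,0,1],
    [0.06,-0.0043,0,0,0,0,1],
    [0.007,0,0,0,0,0,1]
  ]
}}

```text
t: 12.52
tcp_pos: [0.6094, 0.0253, 0.1505]
tool_rot: [0.712, 0.702, -0.0, -0.001]
force: [-0.1, -0.1, -0.2]
finger_gap: 0.699
gripper_force: 32.9
```

{"fn": "apply_moves", "kwargs": {
  "plan": [
    [0,0,0.04,0,0,0,1],
    [0,0,0.025,0,0,0,1],
    [0,0,0,0,0,0,1],
    [0,0,0,0,0,0,1]
  ]
}}

```text
t: 13.02
tcp_pos: [0.6114, 0.0201, 0.0866]
tool_rot: [0.714, 0.7, 0.0, 0.001]
force: [-0.3, 0.2, 0.5]
finger_gap: 0.703
gripper_force: 32.9
```

```bash
python3 -c "
from h import *
delta(.6105,.021,.0695,0)"
```

```text
t 13.03 p [0.6114 0.0201 0.0866] d_tool [ 0.0008 -0.001   0.0171] y-axis deg -1.19 zaxis [ 1.5e-03 -3.0e-04 -1.0e+00] gap 0.703 gf 32.9 F [-0.3  0.2  0.5] q6 [-0.15  0.7   1.58 -0.    0.86 -0.13]
wz -0.020807692139489492
```

{"fn": "apply_moves", "kwargs": {
  "plan": [
    [0.001,-0.001,0.01,0,0,0,1],
    [0,0,0.004,0,0,0,1],
    [0,0,0.002,0,0,0,1],
    [0,0,0,0,0,0,1],
    [0,0,0,0,0,0,1]
  ]
}}

```text
t: 13.65
tcp_pos: [0.6097, 0.022, 0.0702]
tool_rot: [0.714, 0.7, 0.0, 0.0]
force: [0.4, 0.2, 0.4]
finger_gap: 0.703
gripper_force: 32.9
```

```bash
python3 -c "
from h import *
delta(.6105,.021,.0695,0)"
```

```text
t 13.65 p [0.6097 0.022  0.0702] d_tool [-0.001   0.0008  0.0007] y-axis deg -1.14 zaxis [ 4.e-04 -1.e-04 -1.e+00] gap 0.703 gf 32.9 F [0.4 0.2 0.4] q6 [-0.15  0.72  1.59  0.    0.83 -0.13]
wz -0.019875304272984052
```

{"fn": "apply_moves", "kwargs": {
  "plan": [
    [-0.0005,0.0005,0.001,0,0,0,1],
    [0,0,0.0005,0,0,0,1],
    [0,0,0,0,0,0,1],
    [0,0,0,0,0,0,1]
  ]
}}

```text
t: 14.15
tcp_pos: [0.6101, 0.0217, 0.0695]
tool_rot: [0.714, 0.7, 0.0, 0.0]
force: [-1.4, 1.3, 4.9]
finger_gap: 0.704
gripper_force: 33.4
```

{"fn": "apply_moves", "kwargs": {
  "plan": [
    [0,0,0,0,0,0,-0.6],
    [0,0,0,0,0,0,-1],
    [0,0,0,0,0,0,-1],
    [0,0,0,0,0,0,-1],
    [0,0,-0.03,0,0,0,-1],
    [0,0,-0.05,0,0,0,-1],
    [-0.04,-0.045,0,0,0,0,-1],
    [-0.04,-0.055,0,0,0,0,-1]
  ]
}}

```text
t: 15.15
tcp_pos: [0.5132, -0.0543, 0.1494]
tool_rot: [0.713, 0.701, 0.001, 0.002]
force: [0.4, -1.6, -0.8]
finger_gap: 1.001
gripper_force: 0.0
```

{"fn": "apply_moves", "kwargs": {
  "plan": [
    [0,0,0,0,0,0.167,-1],
    [0,0,0,0,0,0.167,-1],
    [0,0,0,0,0,0.167,-1],
    [0,0,0,0,0,0.167,-1],
    [0,0,0,0,0,0.167,-1],
    [0,0,0,0,0,0.166,-1],
    [0,0,0,0,0,0,-1],
    [0,0,0,0,0,0,-1]
  ]
}}

```text
t: 16.15
tcp_pos: [0.513, -0.0533, 0.1485]
tool_rot: [0.962, 0.273, -0.0, 0.0]
force: [1.1, -0.5, 0.5]
finger_gap: 1.003
gripper_force: 0.0
```

Run:
```python
from h import *
delta(.512,-.040,.022,-58.5)
cv2.imwrite("pics/d5.png",np.hstack([cv2.resize(snapshot("top")[150:290,230:370],(400,400),interpolation=cv2.INTER_CUBIC),cv2.resize(snapshot("side")[140:280,240:380],(400,400))])[:,:,::-1])
```

```text
t 16.15 p [ 0.513  -0.0533  0.1485] d_tool [ 0.0062 -0.0119  0.1265] y-axis deg -58.36 zaxis [ 0. -0. -1.] gap 1.003 gf 0.0 F [ 1.1 -0.5  0.5] q6 [-0.32  0.5   1.79 -0.    0.85  0.7 ]
wz 0.0023837411904008457
```

View pics/d5.png

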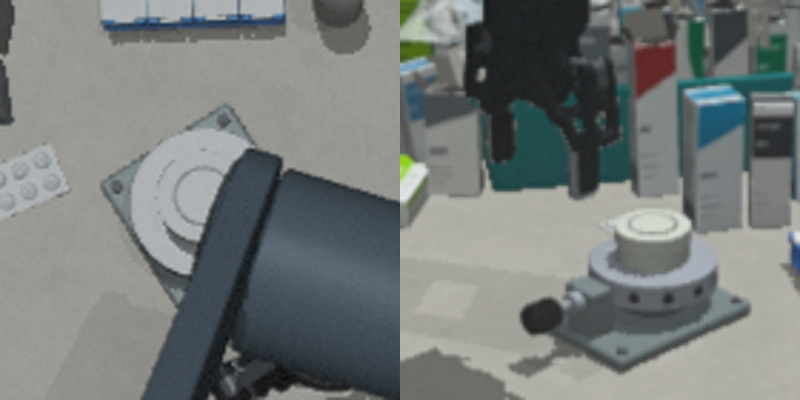

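{"fn": "apply_moves", "kwargs": {
  "plan": [
    [0.006,-0.012,0,0,0,0,-1],
    [0,0,0.045,0,0,0,-1],
    [0,0,0.045,0,0,0,-1],
    [0,0,0.025,0,0,0,-1],
    [0,0,0.007,0,0,0,-1],
    [0,0,0,0,0,0,-1],
    [0,0,0,0,0,0,-1]
  ]
}}

```text
t: 17.12
tcp_pos: [0.5127, -0.04, 0.0276]
tool_rot: [0.962, 0.272, 0.001, 0.001]
force: [0.0, 0.2, -0.2]
finger_gap: 1.001
gripper_force: 0.0
```

Run:
```python
from h import *
delta(.512,-.040,.022,-58.5)
```

```text
t 17.12 p [ 0.5127 -0.04    0.0276] d_tool [-0.0006 -0.0004  0.0056] y-axis deg -58.48 zaxis [ 2.2e-03 -6.0e-04 -1.0e+00] gap 1.001 gf 0.0 F [ 0.   0.2 -0.2] q6 [-0.3   0.72  1.86  0.    0.56  0.73]
wz 0.00033588542919632856
```

{"fn": "apply_moves", "kwargs": {
  "plan": [
    [-0.0006,0,0.0045,0,0,0,-1],
    [0,0,0,0,0,0,1],
    [0,0,0,0,0,0,1],
    [0,0,0,0,0,0,1],
    [0,0,0,0,0,0,1],
    [0,0,0,0,0,0,1],
    [0,0,0,0,0,0,1],
    [0,0,0,0,0,0,1]
  ],
  "force": 70
}}

```text
t: 18.12
tcp_pos: [0.5111, -0.0399, 0.0223]
tool_rot: [0.962, 0.271, -0.0, -0.0]
force: [0.0, 3.6, 5.6]
finger_gap: 0.261
gripper_force: 68.4
```

Run:
```python
from h import *
delta(.512,-.040,.022,-58.5)
```

```text
t 18.12 p [ 0.5111 -0.0399  0.0223] d_tool [0.0007 0.0006 0.0003] y-axis deg -58.5 zaxis [-4.e-04  5.e-04 -1.e+00] gap 0.261 gf 68.4 F [0.  3.6 5.6] q6 [-0.3   0.73  1.86  0.    0.55  0.72]
wz -8.688759526124807e-05
```

{"fn": "apply_moves", "kwargs": {
  "plan": [
    [-0.003,0,0,0,0,0,1],
    [-0.003,0,0,0,0,0,1],
    [-0.003,0,0,0,0,0,1],
    [-0.003,0,0,0,0,0,1],
    [-0.002,0,0,0,0,0,1],
    [0,0,0,0,0,0,1],
    [0,0,0,0,0,0,1]
  ]
}}

```text
t: 19.0
tcp_pos: [0.5012, -0.0461, 0.0223]
tool_rot: [0.963, 0.271, 0.002, -0.0]
force: [5.4, 10.8, 4.0]
finger_gap: 0.259
gripper_force: 68.4
```

{"fn": "apply_moves", "kwargs": {
  "plan": [
    [-0.001,0,0,0,0,0,1],
    [-0.001,0,0,0,0,0,1],
    [0,0,0,0,0,0,1],
    [0,0,0,0,0,0,1]
  ]
}}

```text
t: 19.5
tcp_pos: [0.4997, -0.047, 0.0224]
tool_rot: [0.963, 0.271, 0.002, -0.0]
force: [5.5, 11.8, 3.0]
finger_gap: 0.258
gripper_force: 68.4
```

Run:
```python
from h import *
delta(.5111,-.0399,.022,-58.5)
s=sense();R=Ro.from_quat(s["tool_rot"]).as_matrix();print("Ftool",R.T@np.array(s["force"]))
```

```text
t 19.5 p [ 0.4997 -0.047   0.0224] d_tool [ 0.0134 -0.0002  0.0004] y-axis deg -58.59 zaxis [ 0.0043  0.0014 -1.    ] gap 0.258 gf 68.4 F [ 5.5 11.8  3. ] q6 [-0.32  0.72  1.89  0.01  0.52  0.7 ]
wz -0.0015641299916991707
Ftool [10.84516497 -7.16913372 -2.93410514]
```

{"fn": "apply_moves", "kwargs": {
  "plan": [
    [-0.001,0,0,0,0,0,1],
    [-0.001,0,0,0,0,0,1],
    [-0.001,0,0,0,0,0,1],
    [0,0,0,0,0,0,1],
    [0,0,0,0,0,0,1]
  ]
}}

```text
t: 20.12
tcp_pos: [0.4975, -0.0484, 0.0223]
tool_rot: [0.963, 0.271, 0.003, -0.0]
force: [6.3, 13.0, 3.4]
finger_gap: 0.26
gripper_force: 68.4
```

Run:
```python
from h import *
delta(.5111,-.0399,.022,-58.5)
s=sense();R=Ro.from_quat(s["tool_rot"]).as_matrix();print("Ftool",R.T@np.array(s["force"]))
```

```text
t 20.12 p [ 0.4975 -0.0484  0.0223] d_tool [ 0.0161 -0.0002  0.0004] y-axis deg -58.6 zaxis [ 0.0049  0.0015 -1.    ] gap 0.26 gf 68.4 F [ 6.3 13.   3.4] q6 [-0.32  0.72  1.9   0.01  0.52  0.69]
wz -0.001761612760889016
Ftool [12.16628614 -7.83013187 -3.3113689 ]
```

One more millimetre or two should bring it against the stop.

{"fn": "apply_moves", "kwargs": {
  "plan": [
    [-0.001,0,0,0,0,0,1],
    [-0.0005,0,0,0,0,0,1],
    [0,0,0,0,0,0,1],
    [0,0,0,0,0,0,1],
    [0,0,0,0,0,0,1]
  ]
}}

```text
t: 20.75
tcp_pos: [0.4975, -0.0485, 0.0224]
tool_rot: [0.963, 0.27, 0.004, 0.0]
force: [9.3, 17.9, 0.2]
finger_gap: 0.257
gripper_force: 68.4
```

Run:
```python
from h import *
delta(.5111,-.0399,.022,-58.5)
s=sense();R=Ro.from_quat(s["tool_rot"]).as_matrix();print("Ftool",R.T@np.array(s["force"]))
cv2.imwrite("pics/d6.png",np.hstack([cv2.resize(snapshot("top")[150:290,230:370],(400,400),interpolation=cv2.INTER_CUBIC),cv2.resize(snapshot("side")[170:290,250:370],(400,400),interpolation=cv2.INTER_CUBIC)])[:,:,::-1])
```

```text
t 20.75 p [ 0.4975 -0.0485  0.0224] d_tool [ 0.0161 -0.0003  0.0005] y-axis deg -58.65 zaxis [ 0.0074  0.002  -1.    ] gap 0.257 gf 68.4 F [ 9.3 17.9  0.2] q6 [-0.32  0.72  1.9   0.01  0.52  0.69]
wz -0.0025833701878359423
Ftool [ 17.25834248 -10.45994614  -0.12482241]
```

View pics/d6.png

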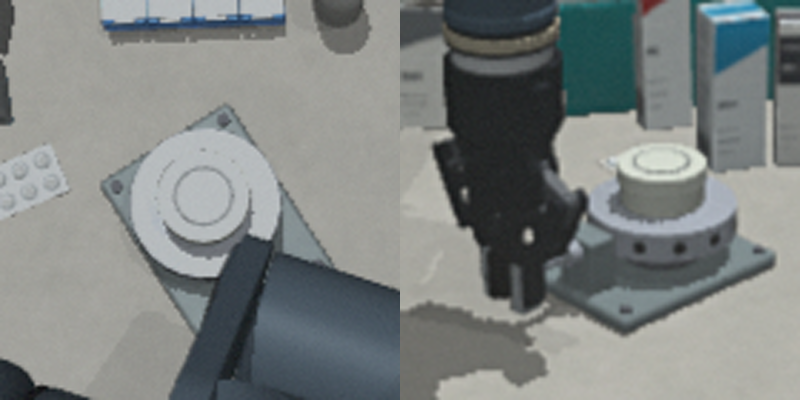

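At the stop: the tool has moved 16.1 mm and stopped, while the pull force jumped from 12 to 17 N. The picture shows the cover flat and centred on the tray (ring near (301, 218)), with the fingers on the knob.

```bash
python3 -c "
from station import *
print(sign_off())"
```

```text
the job is handed in; nothing more can be done
None
```

I've handed the job in: tray and cover lie flat and centred on the turntable plate, and the gripper is holding the plunger fully out against its stop (about 16 mm); no verdict came back at hand-in.

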